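# Make up two offering sets at the flower stall

## Robot

A 6-joint arm with a two-finger parallel gripper is mounted at the origin on the work surface. World frame = base frame: x ahead of the robot, y to its left, z up, the work surface at z = 0. Lengths are in m, angles in rad, forces in N, time in s.
With the tool pointing down it reaches from about 0.275 to 0.725 m from the base axis. Payload 15.9 kg.
Tool frame: the origin (TCP) lies midway between the tips of the shut fingers; the grasp point (between the pads) lies arm.tcp_to_grasp behind it (arm.tcp_to_grasp is the distance from the TCP to the grasp point, in m); z points along the fingers, y is the direction in which the jaws open and shut (so a half turn about z gives the same grasp; the last joint's range is limited). The gripper opens to 85 mm and grips with 20 to 120 N. Pads are 22 mm wide; open, the fingers measure 114 mm over their backs; the gripper's body (76 mm by 85 mm) begins 54 mm behind the grasp point. The pads swing forward as they close: fully open they stand 13 mm farther back than shut.
Start: joints at [1.189, 0.213, -0.034, 1.323, 0, 1.571], TCP at [0.186, 0.464, 0.231] pointing down, gripper open.
Joint ranges: [-2.98, 2.98], [-0.74, 1.72], [-1.14, 1.35], [-2.1, 2.04], [-1.57, 1.44], [-3.14, 3.14]. Speed limits (rad/s): [1.89, 1.89, 2.39, 2.57, 3.14, 3.14].

## Interface

Orientations are given as [roll, pitch, yaw] about the fixed x, y, z axes, in that order (R = Rz(yaw) Ry(pitch) Rx(roll)).
In Python, from workcell import arm, optics gives the robot as it stands. The module is installed in compiled form; this text tells all that it offers.
- The arm moves only by the tool send_rows, never from a script. Its argument "moves" is a list of rows, each an object with "grip": the finger opening in mm, from 0 to 85.4; "offset": the shift along the world's x, y, z in units of 30 mm (1.0 is 30 mm), a list of three; "spin": the turn about the world's z in units of 5 degrees (1.0 is 5 degrees). In form: [{"grip": grip, "offset": [x, y, z], "spin": spin}, ...]. A call has 1 to 10 rows; each row shifts and turns the commanded pose from where the row before left it; what a row does not reach is not made up. A row lasts 1/12 s, in which the tool goes at most 41.7 mm and 7.16 degrees, less where a joint would pass 70% of its speed; a pose out of reach is approached as far as the arm can. A call is refused whole if a number of a shift passes 1 or a number of a turn 1, either way. A call with a gripper value outside its range is refused whole. The fingers move at their own pace and stop on an object; "force" is the grip in N (left out, the last holds). Time passes only in rows, so rows that do not move let the fingers close. It gives the time, the measured TCP pose, the force and the opening at its end, in the units of the state.
- arm.read_state(): the state, without advancing time (a new reading comes with each control period).
- optics.grab_frame(name): name is "scene" or "top" or "wrist"; returns (picture, depth): 480x640x3 uint8, blue, green, red; 480x640 float32, m along the optical axis (not along the pixel's ray), 0 where there is no reading.
- optics.calibration(name): a dict with "fov_y" (degrees; the focal length in pixels is half the picture's height over the tangent of half this angle, whatever the lens; pixels are square), "cx", "cy" (the principal point, pixels), "R" (3x3) and "t" (3): a world point X has camera coordinates R X + t; the wrist camera has in their place "hand_eye" (4x4, takes a point from camera to tool coordinates, whose origin is the TCP and whose axes are the flange's). Camera axes: x right, y down, z forward; pixel columns grow to the right and rows downward; lengths in m; the calibration is good to about 2 mm. The wrist camera is an equidistant fisheye: a pixel r from the principal point sees the ray r / f radians off the axis. A picture is of the moment at which its call begins: read the wrist's pose just before it. calibration takes no time and is no camera call.
- arm.finish_job(): hands the job in, once; it reports no verdict.
Trained networks look in the newest picture that a camera, given by its name, has taken for a name from the list of things; names that differ only in an ending like _2 or _b are one class to them, and where a whole thing is asked for, a point or a joint stands for the part that bears it (a point fixed in the world has none). Each returns a list of dicts, best first, with "confidence" (0 to 1); they miss things now and then, are a little off and sometimes report something else, mostly with a low value. They report only what shows in the picture. A call takes as long as a camera call. They do not tell look-alikes from the thing itself.
- optics.masks_of(camera, target): "pixels" (480x640 bool, what is visible of it) and "box" ([centre column, centre row, width, height] in pixels, round what is visible of it).
- optics.landmark_of(camera, target): "pixel" ([column, row] in pixels: a listed point, or the origin of a listed thing).
The state is a dict: "t": time; "joint_positions": joint angles; "qd": joint speeds; "tau": joint torques, N m; "ee_pos": TCP position; "ee_rot": TCP orientation; "force": force on the tool from outside, world axes, zero at the start; "torque": the same for the moment, N m; "grip_width": opening from 0.0 (shut) to 1.0 (fully open).
Only numpy, scipy, OpenCV 4.12 (cv2) and the standard library are available. Lean on these libraries where they do the work, as an engineer would, in place of code of your own. Each camera call takes 0.05 s, during which the arm holds its last target.

## Task

Please make up two offering sets from the stock on the table: put the mangosteen, the red candle and the brass incense burner in the green leaf tray with three compartments, and the tangerine and the white candle in the brown-rimmed bamboo tray with two. Each compartment gets one thing, any order within a tray, standing upright on the tray floor about the middle of its compartment. Set things down rather than drop them, and leave the guava and the blue candle where they stand.

Things in the scene. Friction and masses are not known exactly. Their poses are not given: they have to be found in the camera images.
- leaf_tray: Fixed low tray of pale green palm leaf, 254 mm long by 124 mm wide, with a 14 mm high green rim 4 mm thick (from the table). Origin: centre of its underside; y runs along the length, x across. The floor's top is 4 mm above the table. Two dividers (3 mm thick, 10 mm high from the table) part it into three compartments, each 80 mm along y and 116 mm along x, centred at y = -83, 0 and +83 mm, x = 0.
- bamboo_tray: Fixed low tray with a woven straw-coloured bamboo floor and brown rattan rim, 171 mm long by 124 mm wide, rim 14 mm high and 4 mm thick (from the table). Origin: centre of its underside; y runs along the length, x across. The floor's top is 4 mm above the table. One divider (3 mm thick, 10 mm high from the table) parts it into two compartments, each 80 mm along y and 116 mm along x, centred at y = -41.5 and +41.5 mm, x = 0.
- mangosteen: Loose dark purple round fruit with four pale green sepals and a stub of stem on top, 53 mm across (widest 22 mm above the table), 51 mm tall with the stem, about 0.09 kg. Its origin is the centre of its flat underside, z up. It stands on a flat base 30 mm across.
- red_candle: Loose candle in a deep red straight round glass, 52 mm across and 60 mm tall, with a disc of wax of the same colour just under the rim and a black wick. Its origin is the centre of its flat underside, z up. About 0.16 kg.
- burner: Loose lidded brass incense burner, a small round pot on a foot 38 mm across: belly 54 mm across from 22 to 36 mm above the table, lid lip 57 mm across at 37 to 40 mm, domed lid with six dark holes and a small knob, 65 mm tall in all, the lid fixed on. Its origin is the centre of its flat underside, z up. About 0.22 kg.
- tangerine: Loose orange round fruit with a small green star on top, 54 mm across (widest 22 mm above the table), 49 mm tall with the stem, about 0.09 kg. Its origin is the centre of its flat underside, z up. It stands on a flat base 30 mm across.
- white_candle: Loose candle in a white straight round glass, 52 mm across and 60 mm tall, with a disc of wax of the same colour just under the rim and a black wick. Its origin is the centre of its flat underside, z up. About 0.16 kg.
- guava: To be left where it stands. Loose light green, slightly pear-shaped fruit with a small brown crown, 54 mm across, 55 mm tall, about 0.11 kg. Its origin is the centre of its flat underside, z up. 
- blue_candle: To be left where it stands. Loose candle in a dark blue straight round glass, 52 mm across and 60 mm tall, with a disc of wax of the same colour just under the rim and a black wick. Its origin is the centre of its flat underside, z up. About 0.16 kg.
Not all that is in view belongs to the job. Of the things that look like the red_candle, the larger one is meant. Several things look just like the white_candle: the one meant starts nearest to the robot's base.

How it is judged:
By the outcome, as a careful person would: the job done as asked, in the order asked, and still so for the second after the job is handed in, with the robot touching nothing.
It also fails if it takes over 136 s, if anything falls off the work surface, if the arm or the gripper's body presses on something with over 40 N, if the wrist force passes 120 N, or if a joint passes its speed limit or range.

## Working session

There is one attempt and no reset: what is moved stays moved. The work goes in short steps, Python scripts to look and compute and a tool call to move; the robot and the scene stay as the last step left them, time stands still between calls to the robot, and variables do not carry over. Pictures are saved under pics/ and viewed, and the job is handed in when it is done.

Besides the shell and the picture viewer there is one more tool, called as name(argument=value, ...) on one line, values as JSON. send_rows: Moves the arm, as the interface text tells. Its arguments: {"type":"object","properties":{"moves":{"type":"array","items":{"type":"object","properties":{"grip":{"type":"number"},"offset":{"type":"array","items":{"type":"number"}},"spin":{"type":"number"}}}},"force":{"type":"number"}},"required":["moves"]}

```bash
mkdir -p pics; ls
python3 - <<'E'
from workcell import arm, optics
import cv2
print(arm.read_state(), arm.tcp_to_grasp)
for n in ["scene","top","wrist"]:
    p,d=optics.grab_frame(n); cv2.imwrite(f"pics/{n}0.png",p)
    print(n,{k:(v.tolist() if hasattr(v,'tolist') else v) for k,v in optics.calibration(n).items()})
E
```

```text
pics
{'t': 0.0, 'joint_positions': array([ 1.18902284e+00,  2.13364702e-01, -3.50372624e-02,  1.32350856e+00,
       -7.93664137e-06,  1.57077488e+00]), 'qd': array([-1.59487439e-03,  7.11072740e-04, -1.37794435e-03, -5.10930917e-04,
       -8.08088759e-04,  7.57224438e-05]), 'tau': array([ 1.90222971e-03, -6.86162925e+01,  4.87113225e+01,  1.77277339e-02,
        1.49430207e-04, -5.33773772e-06]), 'ee_pos': array([0.18616099, 0.46369097, 0.23082056]), 'ee_rot': array([-3.14047846e+00,  7.91273880e-06,  2.75984062e+00]), 'force': array([ 0.13811126, -0.18069145, -0.76246481]), 'torque': array([-0.00985749, -0.02150921,  0.0076749 ]), 'grip_width': 1.0022443872874454} 0.0187
scene {'fov_y': 57.46025856495044, 'cx': 319.7585490831807, 'cy': 228.281947736713, 'R': [[0.6560387451525459, 0.7546931985661264, -0.007165256220262457], [0.5430723704884824, -0.47863150624583267, -0.6899161410206793], [-0.5241045365866367, 0.44872046673499816, -0.7238538370848305]], 't': [-0.33526547007455104, -0.23609087295643125, 1.1952718611181574]}
top {'fov_y': 51.331154438077284, 'cx': 319.2925513789243, 'cy': 245.79685336699566, 'R': [[0.01843121501082815, -0.9997996050558764, 0.007812812767398961], [-0.9962886923926457, -0.01902248008586994, -0.08394633203383574], [0.0840781286886009, -0.006236584120854477, -0.9964396485963042]], 't': [-0.022474914840545503, 0.46867790232792517, 1.222412823782279]}
wrist {'fov_y': 65.70646984690485, 'cx': 315.3035937997934, 'cy': 243.6810321861374, 'hand_eye': [[0.0007551582862788911, -0.9595200263020007, -0.28163939508060637, 0.07209975506179823], [0.9999992177262208, 0.0010054226671690541, -0.0007440915304059716, -0.0006499297927502479], [0.000997137356608009, -0.2816386128546075, 0.9595200349479024, -0.14156269415497919], [0.0, 0.0, 0.0, 1.0]]}
```

View pics/scene0.png

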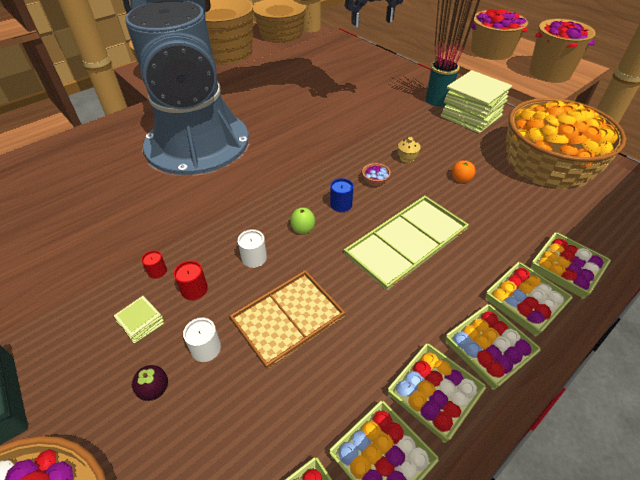

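View pics/top0.png

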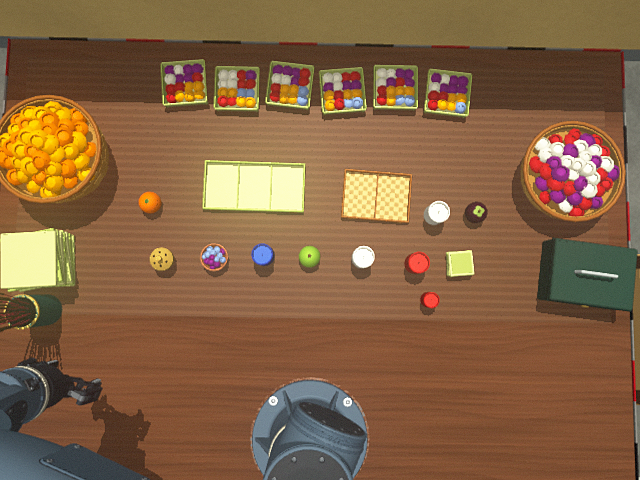

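View pics/wrist0.png

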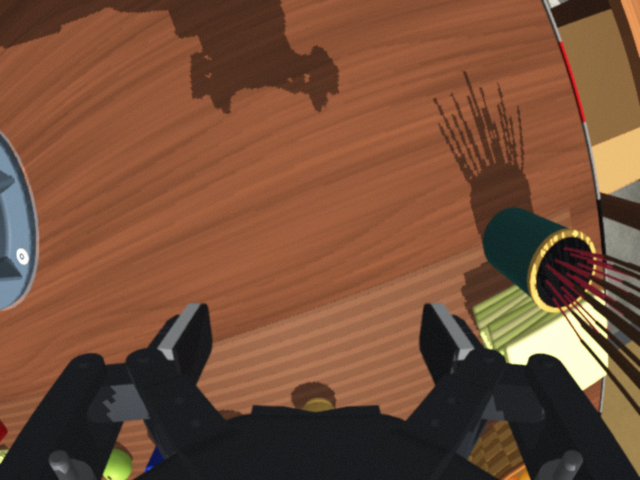

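The scene view shows all items. In the top view:

| Item | Pixel |
|---|---|
| mangosteen | (477,212) |
| large red candle | (417,263) |
| burner | (161,259) |
| tangerine | (150,203) |
| white candle near base | (363,257) |
| other white candle | (437,212) |
| leaf tray | (254,187) |
| bamboo tray | (376,197) |

A small red candle sits at (430,300), blue is at (263,255) and guava at (309,257).

```bash
cat > h.py <<'E'
import numpy as np, cv2
from workcell import arm, optics
def cal(n):
    c=optics.calibration(n); f=240/np.tan(np.radians(c['fov_y']/2)); return f,c['cx'],c['cy'],np.array(c['R']),np.array(c['t'])
def ray(n,px):
    f,cx,cy,R,t=cal(n); d=R.T@np.array([(px[0]-cx)/f,(px[1]-cy)/f,1.]); return -R.T@t,d
def atz(n,px,z):
    o,d=ray(n,px); return o+d*(z-o[2])/d[2]
def proj(n,X):
    f,cx,cy,R,t=cal(n); p=R@np.asarray(X,float)+t; return np.array([cx+f*p[0]/p[2],cy+f*p[1]/p[2]])
def cloud(n,depth,mask):
    f,cx,cy,R,t=cal(n); v,u=np.nonzero(mask&(depth>0)); z=depth[v,u]
    return (np.c_[(u-cx)/f*z,(v-cy)/f*z,z]-t)@R
E
python3 - <<'E'
from h import *
np.set_printoptions(precision=4,suppress=True)
D={n:optics.grab_frame(n)[1] for n in("top","scene")}
for o in ["mangosteen","red_candle","burner","tangerine","white_candle","guava","blue_candle","leaf_tray","bamboo_tray"]:
    for n in("top","scene"):
        for r in optics.landmark_of(n,o)[:3]:
            if r['confidence']>.3: print(o,n,'lm',round(r['confidence'],2),np.round(r['pixel'],1),atz(n,r['pixel'],0)[:2])
        for r in optics.masks_of(n,o)[:3]:
            if r['confidence']>.3:
                P=cloud(n,D[n],r['pixels']); print(o,n,'mk',round(r['confidence'],2),np.round(r['box'],1),'med',np.median(P,0),'mid',(np.percentile(P,1,axis=0)+np.percentile(P,99,axis=0))/2,'ext',np.ptp(P,axis=0))
E
```

```text
mangosteen top lm 0.74 [470.9 216.8] [ 0.5521 -0.3983]
mangosteen top mk 0.63 [476.6 215.7  23.   20.4] med [ 0.5592 -0.398   0.0391] mid [ 0.5614 -0.4045  0.0237] ext [0.0586 0.0637 0.0569]
mangosteen scene lm 0.64 [152.9 388.8] [ 0.5614 -0.4067]
mangosteen scene lm 0.37 [257.4 257. ] [ 0.4443 -0.114 ]
mangosteen scene mk 0.57 [149.9 383.9  36.9  33.1] med [ 0.5718 -0.4061  0.0399] mid [ 0.5625 -0.4065  0.0254] ext [0.0752 0.055  0.055 ]
red_candle top lm 0.81 [412.5 262.6] [ 0.4326 -0.2498]
red_candle top lm 0.57 [255.9 187.2] [0.6175 0.1506]
red_candle top lm 0.54 [427.9 299.6] [ 0.3405 -0.2887]
red_candle top mk 0.83 [415.4 261.5  25.7  24. ] med [ 0.4312 -0.2506  0.0523] mid [ 0.431  -0.2529  0.0324] ext [0.0495 0.0511 0.0667]
red_candle top mk 0.83 [431.4 301.5  18.3  12.6] med [ 0.3429 -0.2849  0.0383] mid [ 0.3426 -0.2916  0.0228] ext [0.0363 0.05   0.0515]
red_candle top mk 0.63 [255.2 185.4 103.7  54.1] med [0.6202 0.156  0.0041] mid [0.6185 0.1546 0.0076] ext [0.1291 0.2561 0.0267]
red_candle scene lm 0.86 [196.3 290.3] [ 0.4347 -0.2528]
red_candle scene lm 0.84 [156.7 270
[... 3146 characters left out ...]
ray top lm 0.8 [374.7 196.3] [ 0.6    -0.1528]
bamboo_tray top lm 0.34 [264.3 254.5] [0.446  0.1244]
bamboo_tray top mk 0.66 [363.2 256.6  23.8  25.9] med [ 0.4433 -0.1195  0.053 ] mid [ 0.443  -0.1192  0.0544] ext [0.0486 0.0508 0.0634]
bamboo_tray top mk 0.61 [378.5 196.3  73.7  53.2] med [ 0.6014 -0.1558  0.0041] mid [ 0.6004 -0.1554  0.0075] ext [0.1339 0.1768 0.0266]
bamboo_tray top mk 0.58 [162.1 257.6  24.6  22.8] med [0.4277 0.3657 0.047 ] mid [0.4288 0.3699 0.0464] ext [0.0516 0.0523 0.0454]
bamboo_tray scene lm 0.59 [287. 317.] [ 0.599  -0.1569]
bamboo_tray scene mk 0.88 [283.9 319.6 118.1  99.7] med [ 0.6023 -0.1623  0.005 ] mid [ 0.6018 -0.1588  0.009 ] ext [0.1445 0.185  0.02  ]
```

Run:
```python
from h import *
from scipy.optimize import least_squares
np.set_printoptions(precision=4,suppress=True)
c0=dict(mang=(.561,-.403),red=(.432,-.254),smallred=(.342,-.29),burner=(.43,.371),tang=(.57,.41),white=(.443,-.12),white2=(.556,-.303),guava=(.442,.01),blue=(.444,.123))
for n in("top","scene"):
    D=optics.grab_frame(n)[1]; P=cloud(n,D,D>0)
    for k,c in c0.items():
        Q=P[(np.hypot(P[:,0]-c[0],P[:,1]-c[1])<.042)]; T=np.median(Q[Q[:,2]<.01][:,2]); Q=Q[Q[:,2]>.012]
        if k in('red','white','white2','blue','smallred'):
            zt=np.percentile(Q[:,2],98); q=Q[Q[:,2]>zt-.012]
            (x,y),r=cv2.minEnclosingCircle((q[:,:2]*1000).astype(np.float32)); print(n,k,'table',T,'top',zt,np.round([x,y,r],1),'mean',q[:,:2].mean(0))
        else:
            # sphere-like: fit sphere
            s=least_squares(lambda p:np.linalg.norm(Q-p[:3],axis=1)-p[3],[*c,.024,.026],loss='soft_l1',f_scale=.002).x
            print(n,k,'table',T,'sphere',s,'zmax',Q[:,2].max(),len(Q))
    for k,(a,b,x0,x1) in dict(leaf=(.01,.30,.54,.70),bam=(-.26,-.05,.52,.68)).items():
        q=P[(P[:,1]>a)&(P[:,1]<b)&(P[:,0]>x0)&(P[:,0]<x1)&(P[:,2]>.0095)&(P[:,2]<.03)]
        print(n,k,cv2.minAreaRect((q[:,:2]*1000).astype(np.float32)),len(q))
```

```text
top mang table -0.00027897658029725535 sphere [ 0.562  -0.4034  0.0207  0.0267] zmax 0.05467285534768583 378
top red table -3.857648282040425e-05 top 0.06213472547747415 [ 432.3 -253.1   26.1] mean [ 0.432  -0.2534]
top smallred table 7.899151301508808e-06 top 0.047628548797379995 [ 341.9 -287.7   19.9] mean [ 0.3421 -0.2871]
top burner table 0.0004953130579765022 sphere [0.4294 0.3719 0.0265 0.0288] zmax 0.06710419795140007 447
top tang table 0.00038942262033935345 sphere [0.5706 0.4114 0.0207 0.0272] zmax 0.05505491308788215 389
top white table 0.0001052511205847219 top 0.06265715373514837 [ 442.9 -120.3   26.1] mean [ 0.4432 -0.1203]
top white2 table -0.00015084585038914862 top 0.06188035236607241 [ 556.8 -301.6   26.3] mean [ 0.5572 -0.3019]
top guava table 0.00018693502469102765 sphere [0.4433 0.0108 0.028  0.0256] zmax 0.05675839128692334 363
top blue table 0.00051592835772156 top 0.06231231437960318 [444.5 124.5  26.1] mean [0.4444 0.1245]
top leaf ((614.4037475585938, 154.3519744873047), (255.8592529296875, 136.38116455078125), 89.7137222290039) 660
top bam ((600.181457519531
[... 590 characters left out ...]
28 0.0262] zmax 0.05076137972202826 392
scene white table 0.0013833184560176045 top 0.06153227811819075 [ 443.4 -122.6   26.9] mean [ 0.4432 -0.1225]
scene white2 table 0.0011876082217672488 top 0.061384385179943185 [ 556.4 -304.8   26.9] mean [ 0.5564 -0.3045]
scene guava table 0.001341936600367867 sphere [0.4427 0.0088 0.027  0.0269] zmax 0.05611975999426165 507
scene blue table 0.0015184590106105892 top 0.0616197367418048 [445.5 122.2  27.1] mean [0.4446 0.1218]
scene leaf ((619.357421875, 151.62631225585938), (257.10113525390625, 127.9244384765625), 89.26261901855469) 989
scene bam ((601.1350708007812, -157.52536010742188), (172.87330627441406, 127.3178939819336), 86.45911407470703) 1004
```

send_rows(moves=[{"grip":85,"offset":[0.4,-0.9,0],"spin":-1},{"grip":85,"offset":[0.4,-0.9,0],"spin":-1},{"grip":85,"offset":[0.4,-0.9,0],"spin":-1},{"grip":85,"offset":[0.4,-0.9,0],"spin":-1},{"grip":85,"offset":[0.4,-0.9,0],"spin":-1},{"grip":85,"offset":[0.4,-0.9,0],"spin":-1},{"grip":85,"offset":[0.4,-0.9,0],"spin":-1},{"grip":85,"offset":[0.4,-0.9,0],"spin":-1},{"grip":85,"offset":[0.4,-0.9,0],"spin":-1},{"grip":85,"offset":[0.4,-0.9,0],"spin":-1}], force=40)

```text
t: 2.98
ee_pos: [0.3066, 0.1927, 0.2315]
ee_rot: [3.141, -0.0, 1.883]
force: [0.7, 0.2, 1.1]
grip_width: 0.996
```

send_rows(moves=[{"grip":85,"offset":[0.4,-1,0],"spin":-0.9},{"grip":85,"offset":[0.4,-1,0],"spin":-0.9},{"grip":85,"offset":[0.4,-1,0],"spin":-0.9},{"grip":85,"offset":[0.4,-1,0],"spin":-0.88},{"grip":85,"offset":[0.4,-1,0],"spin":0},{"grip":85,"offset":[0.4,-1,0],"spin":0},{"grip":85,"offset":[0.4,-1,0],"spin":0},{"grip":85,"offset":[0.4,-1,0],"spin":0},{"grip":85,"offset":[0.4,-1,0],"spin":0},{"grip":85,"offset":[0.4,-1,0],"spin":0}])

```text
t: 3.82
ee_pos: [0.4266, -0.1078, 0.2314]
ee_rot: [3.141, 0.0, 1.574]
force: [0.8, 0.7, 1.3]
grip_width: 0.997
```

send_rows(moves=[{"grip":85,"offset":[0.4,-1,0],"spin":0},{"grip":85,"offset":[0.4,-1,0],"spin":0},{"grip":85,"offset":[0.4,-1,0],"spin":0},{"grip":85,"offset":[0.4,-1,0],"spin":0},{"grip":85,"offset":[0.4,-1,-0.4],"spin":0},{"grip":85,"offset":[0.4,-1,-0.5],"spin":0},{"grip":85,"offset":[0.5,-1,-0.5],"spin":0},{"grip":85,"offset":[0.6,-1,-0.5],"spin":0},{"grip":85,"offset":[0.5,-1,-0.5],"spin":0},{"grip":85,"offset":[0,0,0],"spin":0}])

```text
t: 4.65
ee_pos: [0.5462, -0.3795, 0.1536]
ee_rot: [-3.137, -0.002, 1.572]
force: [0.1, -0.2, -0.3]
grip_width: 0.998
```

send_rows(moves=[{"grip":85,"offset":[0.52,-0.84,-0.3],"spin":0},{"grip":85,"offset":[0,0,-0.7],"spin":0},{"grip":85,"offset":[0,0,-1],"spin":0},{"grip":85,"offset":[0,0,-1],"spin":0},{"grip":85,"offset":[0,0,-1],"spin":0},{"grip":85,"offset":[0,0,-0.6],"spin":0},{"grip":85,"offset":[0,0,0],"spin":0},{"grip":85,"offset":[0,0,0],"spin":0}])

```text
t: 5.32
ee_pos: [0.5614, -0.4008, 0.0211]
ee_rot: [-3.14, -0.001, 1.575]
force: [0.2, -0.6, 0.4]
grip_width: 0.996
```

Run:
```python
from h import *
p,d=optics.grab_frame("wrist"); cv2.imwrite("pics/w1.png",p)
```

```text
(no output)
```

View pics/w1.png

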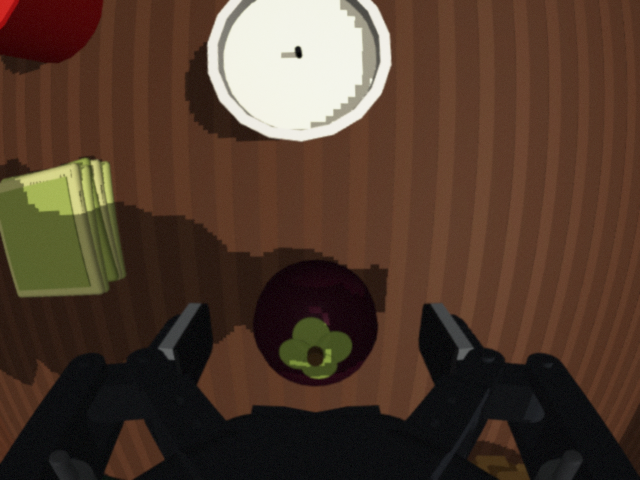

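The wrist view shows the mangosteen at (316,322), centred between the pads. Next I'll lower the last bit and grip.

send_rows(moves=[{"grip":85,"offset":[0,-0.12,-0.5],"spin":0},{"grip":50,"offset":[0,0,0],"spin":0},{"grip":40,"offset":[0,0,0],"spin":0},{"grip":40,"offset":[0,0,0],"spin":0},{"grip":40,"offset":[0,0,0],"spin":0},{"grip":40,"offset":[0,0,0],"spin":0},{"grip":40,"offset":[0,0,0],"spin":0},{"grip":40,"offset":[0,0,0],"spin":0}], force=30)

```text
t: 6.03
ee_pos: [0.5625, -0.4052, 0.008]
ee_rot: [3.14, 0.001, 1.575]
force: [-1.3, 1.6, 8.9]
grip_width: 0.593
```

send_rows(moves=[{"grip":40,"offset":[0,0,0],"spin":0},{"grip":40,"offset":[0,0,0],"spin":0}])

```text
t: 6.2
ee_pos: [0.5625, -0.4052, 0.008]
ee_rot: [3.14, 0.001, 1.575]
force: [-2.3, 1.0, 6.9]
grip_width: 0.598
```

Run:
```python
from h import *
p,d=optics.grab_frame("wrist"); cv2.imwrite("pics/w2.png",p)
```

```text
(no output)
```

View pics/w2.png

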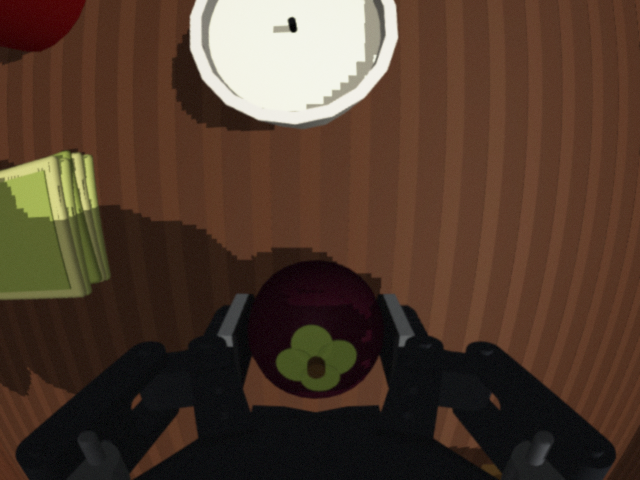

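The fruit sits between the pads, but the pads grip above its equator (50.6 mm opening, 7 N upward). I'll regrip about 6 mm lower.

send_rows(moves=[{"grip":66,"offset":[0,0,0],"spin":0},{"grip":66,"offset":[0,0,0],"spin":0},{"grip":66,"offset":[0,0,-0.2],"spin":0},{"grip":45,"offset":[0,0,0],"spin":0},{"grip":40,"offset":[0,0,0],"spin":0},{"grip":40,"offset":[0,0,0],"spin":0},{"grip":40,"offset":[0,0,0],"spin":0},{"grip":40,"offset":[0,0,0],"spin":0}])

```text
t: 6.92
ee_pos: [0.5619, -0.4048, 0.0003]
ee_rot: [-3.142, -0.0, 1.575]
force: [0.3, 0.7, -0.1]
grip_width: 0.598
```

send_rows(moves=[{"grip":40,"offset":[0,0,0.5],"spin":0},{"grip":40,"offset":[0,0,0.8],"spin":0},{"grip":40,"offset":[0,0,0.9],"spin":0},{"grip":40,"offset":[0,0,0.9],"spin":0},{"grip":40,"offset":[0,0,0.9],"spin":0},{"grip":40,"offset":[0,0.5,0.3],"spin":0},{"grip":40,"offset":[0.1,0.8,0],"spin":0},{"grip":40,"offset":[0.1,0.9,0],"spin":0},{"grip":40,"offset":[0.1,0.9,0],"spin":0},{"grip":40,"offset":[0.1,0.9,0],"spin":0}])

```text
t: 7.75
ee_pos: [0.5736, -0.283, 0.1288]
ee_rot: [-3.141, -0.0, 1.575]
force: [-0.1, 0.4, -2.2]
grip_width: 0.595
```

Run:
```python
from h import *
p,d=optics.grab_frame("wrist"); cv2.imwrite("pics/w3.png",p)
```

```text
(no output)
```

View pics/w3.png

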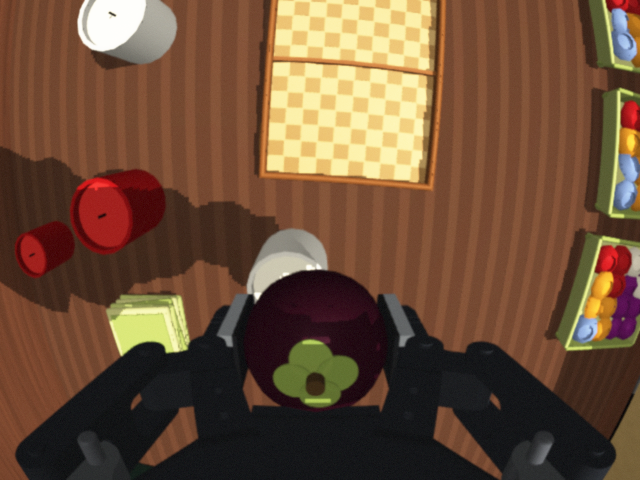

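send_rows(moves=[{"grip":40,"offset":[0.1,1,0],"spin":0},{"grip":40,"offset":[0.2,1,0],"spin":0},{"grip":40,"offset":[0.2,1,0],"spin":0},{"grip":40,"offset":[0.2,1,0],"spin":0},{"grip":40,"offset":[0.2,1,0],"spin":0},{"grip":40,"offset":[0.1,1,0],"spin":0},{"grip":40,"offset":[0.1,1,0],"spin":0},{"grip":40,"offset":[0.1,1,0],"spin":0},{"grip":40,"offset":[0.1,1,0],"spin":0},{"grip":40,"offset":[0.1,0.9,0],"spin":0}])

```text
t: 8.63
ee_pos: [0.6153, 0.0145, 0.1289]
ee_rot: [-3.141, -0.0, 1.575]
force: [0.3, -0.9, -0.7]
grip_width: 0.596
```

send_rows(moves=[{"grip":40,"offset":[0.1,0.9,-0.5],"spin":0},{"grip":40,"offset":[0,0.87,-0.9],"spin":0},{"grip":40,"offset":[0,0,-1],"spin":0},{"grip":40,"offset":[0,0,-0.6],"spin":0},{"grip":40,"offset":[0,0,0],"spin":0},{"grip":40,"offset":[0,0,0],"spin":0}])

```text
t: 9.13
ee_pos: [0.6178, 0.0655, 0.0388]
ee_rot: [-3.14, 0.0, 1.575]
force: [0.6, -0.2, -0.3]
grip_width: 0.601
```

send_rows(moves=[{"grip":40,"offset":[0.03,0.15,-0.5],"spin":0},{"grip":40,"offset":[0,0,-0.4],"spin":0},{"grip":40,"offset":[0,0,-0.2],"spin":0},{"grip":40,"offset":[0,0,0],"spin":0},{"grip":40,"offset":[0,0,0],"spin":0}])

```text
t: 9.55
ee_pos: [0.6202, 0.0696, 0.0074]
ee_rot: [3.141, -0.0, 1.574]
force: [-0.5, 0.9, -0.4]
grip_width: 0.604
```

send_rows(moves=[{"grip":40,"offset":[0,0,-0.08],"spin":0},{"grip":40,"offset":[0,0,0],"spin":0},{"grip":40,"offset":[0,0,0],"spin":0}])

```text
t: 9.8
ee_pos: [0.6201, 0.0697, 0.0044]
ee_rot: [3.141, -0.0, 1.575]
force: [-0.3, 0.6, -0.4]
grip_width: 0.601
```

send_rows(moves=[{"grip":40,"offset":[0,0,-0.04],"spin":0},{"grip":40,"offset":[0,0,0],"spin":0},{"grip":40,"offset":[0,0,0],"spin":0}])

```text
t: 10.05
ee_pos: [0.6202, 0.0698, 0.0034]
ee_rot: [3.141, -0.0, 1.575]
force: [-2.3, -1.1, 7.9]
grip_width: 0.596
```

send_rows(moves=[{"grip":54,"offset":[0,0,0],"spin":0},{"grip":58,"offset":[0,0,0],"spin":0},{"grip":66,"offset":[0,0,0],"spin":0},{"grip":72,"offset":[0,0,0],"spin":0},{"grip":72,"offset":[0,0,0],"spin":0},{"grip":72,"offset":[0,0,0.3],"spin":0},{"grip":72,"offset":[0,0,0.7],"spin":0},{"grip":72,"offset":[0,0,0.9],"spin":0},{"grip":72,"offset":[0,0,0.9],"spin":0},{"grip":72,"offset":[0,0,0.9],"spin":0}])

```text
t: 10.88
ee_pos: [0.6196, 0.0698, 0.1156]
ee_rot: [3.141, -0.0, 1.575]
force: [0.6, -0.1, -0.2]
grip_width: 0.846
```

Run:
```python
from h import *
p,d=optics.grab_frame("wrist"); cv2.imwrite("pics/w4.png",p)
```

```text
(no output)
```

View pics/w4.png

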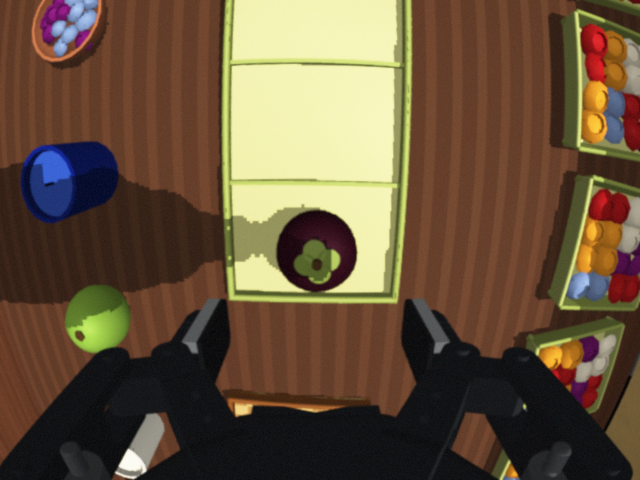

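The mangosteen stands upright in the near compartment at about (316,250). Next is the large red candle.

send_rows(moves=[{"grip":85,"offset":[-0.6,-1,0],"spin":0},{"grip":85,"offset":[-0.6,-1,0],"spin":0},{"grip":85,"offset":[-0.6,-1,0],"spin":0},{"grip":85,"offset":[-0.6,-1,0],"spin":0},{"grip":85,"offset":[-0.6,-1,0],"spin":0},{"grip":85,"offset":[-0.6,-1,0],"spin":0},{"grip":85,"offset":[-0.6,-1,0],"spin":0},{"grip":85,"offset":[-0.6,-1,0],"spin":0},{"grip":85,"offset":[-0.6,-1,0],"spin":0},{"grip":85,"offset":[-0.6,-1,0],"spin":0}])

```text
t: 11.77
ee_pos: [0.4388, -0.2315, 0.1144]
ee_rot: [3.141, 0.0, 1.575]
force: [1.2, -0.6, 0.3]
grip_width: 0.997
```

send_rows(moves=[{"grip":85,"offset":[-0.25,-0.82,0],"spin":0},{"grip":85,"offset":[0,0,0],"spin":0},{"grip":85,"offset":[0,0,-0.3],"spin":0},{"grip":85,"offset":[0,0,-0.7],"spin":0},{"grip":85,"offset":[0,0,-0.5],"spin":0},{"grip":85,"offset":[0,0,0],"spin":0},{"grip":85,"offset":[0,0,0],"spin":0}])

```text
t: 12.35
ee_pos: [0.4321, -0.2537, 0.0683]
ee_rot: [-3.14, -0.001, 1.576]
force: [0.2, -0.3, -0.9]
grip_width: 0.995
```

Run:
```python
from h import *
print(arm.read_state()['ee_pos'])
p,d=optics.grab_frame("wrist"); cv2.imwrite("pics/w5.png",p)
```

```text
[ 0.43209248 -0.25372856  0.06826735]
```

View pics/w5.png

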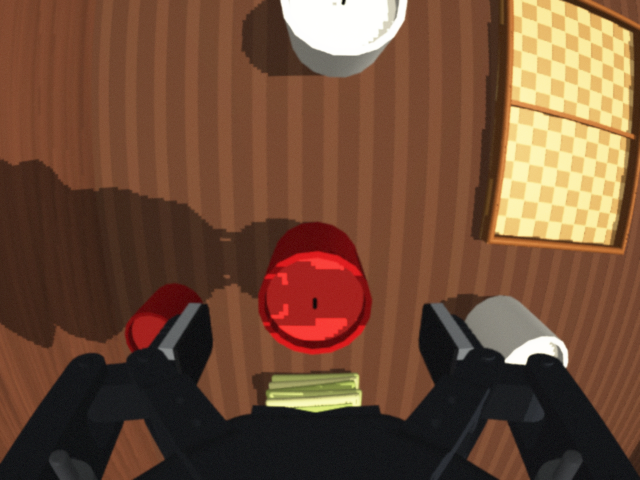

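The large red candle sits centred at (315,300) between the jaws, and the small red candle at (165,320) is clear of the left finger.

send_rows(moves=[{"grip":85,"offset":[0,-0.04,-0.7],"spin":0},{"grip":85,"offset":[0,0,-0.8],"spin":0},{"grip":85,"offset":[0,0,-0.4],"spin":0},{"grip":60,"offset":[0,0,0],"spin":0},{"grip":45,"offset":[0,0,0],"spin":0},{"grip":40,"offset":[0,0,0],"spin":0},{"grip":40,"offset":[0,0,0],"spin":0},{"grip":40,"offset":[0,0,0],"spin":0},{"grip":40,"offset":[0,0,0],"spin":0}], force=40)

```text
t: 13.15
ee_pos: [0.4333, -0.2564, 0.0134]
ee_rot: [3.139, 0.001, 1.575]
force: [-1.7, 3.1, 7.4]
grip_width: 0.6
```

send_rows(moves=[{"grip":40,"offset":[0,0,0],"spin":0},{"grip":40,"offset":[0,0,0],"spin":0}])

```text
t: 13.32
ee_pos: [0.4333, -0.2564, 0.0134]
ee_rot: [3.139, 0.001, 1.575]
force: [-1.3, 2.4, 7.2]
grip_width: 0.6
```

send_rows(moves=[{"grip":40,"offset":[0,0,0.4],"spin":0},{"grip":40,"offset":[0,0,0.8],"spin":0},{"grip":40,"offset":[0,0,0.9],"spin":0},{"grip":40,"offset":[0,0,0.9],"spin":0},{"grip":40,"offset":[0.2,0.5,0.6],"spin":0},{"grip":40,"offset":[0.4,0.8,0.2],"spin":0},{"grip":40,"offset":[0.5,1,0],"spin":0},{"grip":40,"offset":[0.5,1,0],"spin":0},{"grip":40,"offset":[0.5,1,0],"spin":0},{"grip":40,"offset":[0.5,1,0],"spin":0}])

```text
t: 14.15
ee_pos: [0.5112, -0.0955, 0.1271]
ee_rot: [3.14, 0.0, 1.574]
force: [0.9, -0.3, -1.4]
grip_width: 0.597
```

send_rows(moves=[{"grip":40,"offset":[0.5,1,0],"spin":0},{"grip":40,"offset":[0.5,1,0],"spin":0},{"grip":40,"offset":[0.5,1,0],"spin":0},{"grip":40,"offset":[0.5,1,0],"spin":0},{"grip":40,"offset":[0.5,1,0],"spin":0},{"grip":40,"offset":[0.5,1,0],"spin":0},{"grip":40,"offset":[0.4,1,0],"spin":0},{"grip":40,"offset":[0.2,0.7,0],"spin":0},{"grip":40,"offset":[0,0.5,0],"spin":0},{"grip":40,"offset":[0,0,0],"spin":0}])

```text
t: 14.98
ee_pos: [0.6183, 0.1518, 0.1263]
ee_rot: [3.141, -0.001, 1.577]
force: [-0.1, -0.4, -2.6]
grip_width: 0.602
```

send_rows(moves=[{"grip":40,"offset":[0.03,0,-0.5],"spin":0},{"grip":40,"offset":[0,0,-0.9],"spin":0},{"grip":40,"offset":[0,0,-0.9],"spin":0},{"grip":40,"offset":[0,0,-0.7],"spin":0},{"grip":40,"offset":[0,0,-0.4],"spin":0},{"grip":40,"offset":[0,0,0],"spin":0},{"grip":40,"offset":[0,0,0],"spin":0},{"grip":40,"offset":[0,0,-0.07],"spin":0},{"grip":40,"offset":[0,0,0],"spin":0},{"grip":40,"offset":[0,0,0],"spin":0}])

```text
t: 15.82
ee_pos: [0.6197, 0.149, 0.0227]
ee_rot: [3.14, -0.0, 1.575]
force: [0.0, 0.2, -1.2]
grip_width: 0.599
```

send_rows(moves=[{"grip":40,"offset":[0,0.1,-0.1],"spin":0},{"grip":40,"offset":[0,0,-0.06],"spin":0},{"grip":40,"offset":[0,0,0],"spin":0},{"grip":40,"offset":[0,0,0],"spin":0}])

```text
t: 16.15
ee_pos: [0.6195, 0.1526, 0.0174]
ee_rot: [3.141, -0.001, 1.575]
force: [-1.0, 2.3, 6.6]
grip_width: 0.599
```

send_rows(moves=[{"grip":54,"offset":[0,0,0],"spin":0},{"grip":58,"offset":[0,0,0],"spin":0},{"grip":66,"offset":[0,0,0],"spin":0},{"grip":72,"offset":[0,0,0],"spin":0},{"grip":72,"offset":[0,0,0],"spin":0},{"grip":72,"offset":[0,0,0.3],"spin":0},{"grip":72,"offset":[0,0,0.7],"spin":0},{"grip":72,"offset":[0,0,0.9],"spin":0},{"grip":72,"offset":[0,0,0.9],"spin":0},{"grip":72,"offset":[0,0,0.9],"spin":0}])

```text
t: 16.98
ee_pos: [0.619, 0.1519, 0.1298]
ee_rot: [3.141, -0.0, 1.575]
force: [1.2, 0.5, 0.2]
grip_width: 0.842
```

Run:
```python
from h import *
print(arm.read_state()['ee_pos'])
p,d=optics.grab_frame("wrist"); cv2.imwrite("pics/w6.png",p)
```

```text
[0.6189917  0.15192525 0.12976564]
```

View pics/w6.png

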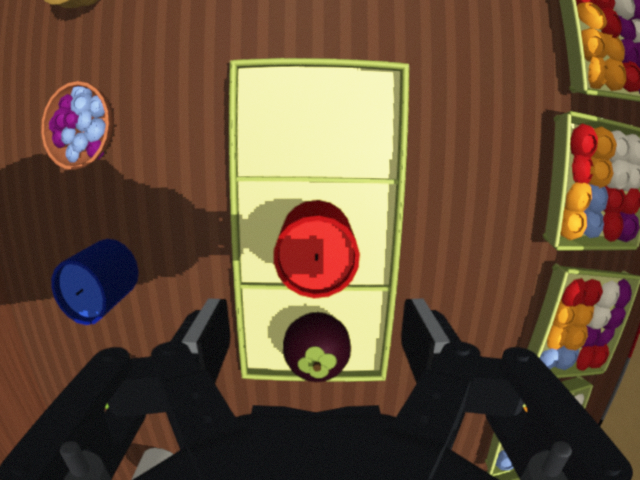

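The red candle stands upright in the middle compartment at about (316,250). Next is the burner.

send_rows(moves=[{"grip":85,"offset":[-0.8,0.9,0],"spin":0},{"grip":85,"offset":[-0.8,0.9,0],"spin":0},{"grip":85,"offset":[-0.8,0.9,0],"spin":0},{"grip":85,"offset":[-0.8,0.9,0],"spin":0},{"grip":85,"offset":[-0.8,0.9,0],"spin":0},{"grip":85,"offset":[-0.8,0.9,0],"spin":0},{"grip":85,"offset":[-0.8,0.9,0],"spin":0},{"grip":85,"offset":[-0.7,0.9,0],"spin":0},{"grip":85,"offset":[0,0.05,0],"spin":0},{"grip":85,"offset":[0,0,0],"spin":0}])

```text
t: 17.87
ee_pos: [0.4292, 0.3708, 0.1283]
ee_rot: [3.141, -0.0, 1.578]
force: [0.5, -0.7, -1.6]
grip_width: 0.995
```

Run:
```python
from h import *
print(arm.read_state()['ee_pos'])
p,d=optics.grab_frame("wrist"); cv2.imwrite("pics/w7.png",p)
```

```text
[0.42922731 0.37084022 0.12833256]
```

View pics/w7.png

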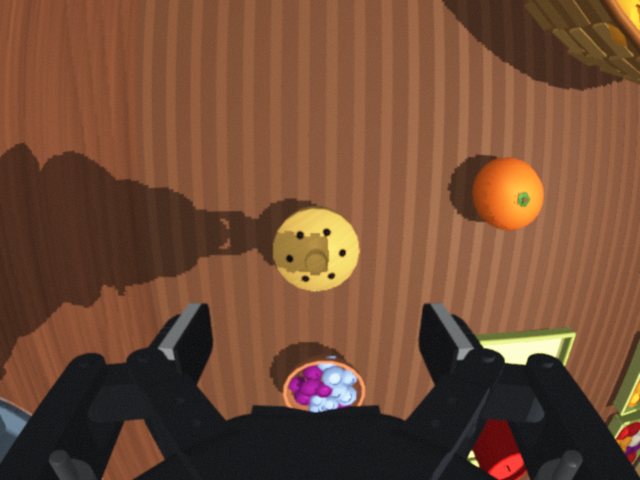

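The burner is centred at (316,250) in the wrist view, with the flower bowl at (323,385) clear.

send_rows(moves=[{"grip":85,"offset":[0,0,-0.5],"spin":0},{"grip":85,"offset":[0,0,-0.9],"spin":0},{"grip":85,"offset":[0,0,-1],"spin":0},{"grip":85,"offset":[0,0,-1],"spin":0},{"grip":85,"offset":[0,0,-0.6],"spin":0},{"grip":85,"offset":[0,0,-0.2],"spin":0},{"grip":85,"offset":[0,0,0],"spin":0},{"grip":85,"offset":[0,0,0],"spin":0}])

```text
t: 18.58
ee_pos: [0.4311, 0.3692, 0.0028]
ee_rot: [3.141, -0.0, 1.574]
force: [-0.6, 0.3, 0.5]
grip_width: 0.995
```

send_rows(moves=[{"grip":60,"offset":[-0.05,0.03,0],"spin":0},{"grip":50,"offset":[0,0,0],"spin":0},{"grip":40,"offset":[0,0,0],"spin":0},{"grip":40,"offset":[0,0,0],"spin":0},{"grip":40,"offset":[0,0,0],"spin":0},{"grip":40,"offset":[0,0,0],"spin":0},{"grip":40,"offset":[0,0,0],"spin":0}], force=45)

```text
t: 19.17
ee_pos: [0.4295, 0.371, 0.0036]
ee_rot: [3.14, -0.001, 1.575]
force: [-1.6, -2.8, 14.2]
grip_width: 0.633
```

Run:
```python
from h import *
print(arm.read_state()['ee_pos'])
p,d=optics.grab_frame("wrist"); cv2.imwrite("pics/w8.png",p)
```

```text
[0.42950602 0.37103067 0.00355099]
```

View pics/w8.png

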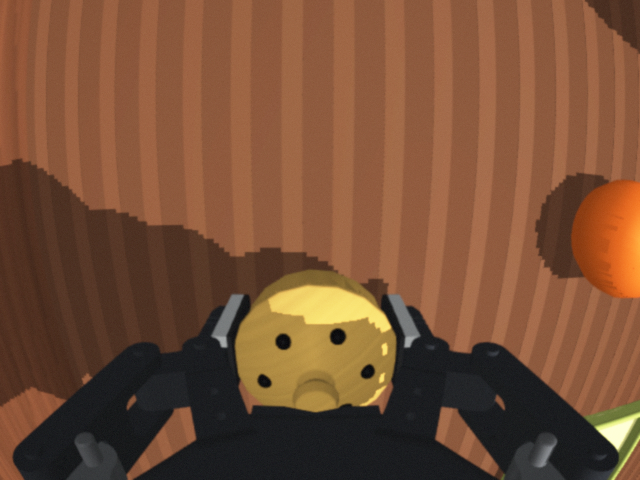

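send_rows(moves=[{"grip":40,"offset":[0,0,0.4],"spin":0},{"grip":40,"offset":[0,0,0.8],"spin":0},{"grip":40,"offset":[0,0,0.9],"spin":0},{"grip":40,"offset":[0,0,0.9],"spin":0},{"grip":40,"offset":[0.3,0,0.8],"spin":0},{"grip":40,"offset":[0.6,-0.4,0.2],"spin":0},{"grip":40,"offset":[0.9,-0.6,0],"spin":0},{"grip":40,"offset":[0.9,-0.7,0],"spin":0},{"grip":40,"offset":[0.9,-0.7,0],"spin":0},{"grip":40,"offset":[0.9,-0.7,0],"spin":0}])

```text
t: 20.05
ee_pos: [0.5648, 0.2764, 0.1226]
ee_rot: [3.141, -0.0, 1.575]
force: [0.2, 0.7, -1.7]
grip_width: 0.64
```

send_rows(moves=[{"grip":40,"offset":[0.9,-0.7,0],"spin":0},{"grip":40,"offset":[0.6,-0.5,0],"spin":0},{"grip":40,"offset":[0.35,-0.2,0],"spin":0},{"grip":40,"offset":[0,0,-0.4],"spin":0},{"grip":40,"offset":[0,0,-0.9],"spin":0},{"grip":40,"offset":[0,0,-0.9],"spin":0},{"grip":40,"offset":[0,0,-0.6],"spin":0},{"grip":40,"offset":[0,0,-0.4],"spin":0},{"grip":40,"offset":[0,0,0],"spin":0},{"grip":40,"offset":[0,0,0],"spin":0}])

```text
t: 20.88
ee_pos: [0.619, 0.2354, 0.0261]
ee_rot: [-3.141, 0.0, 1.575]
force: [0.7, -0.5, -1.6]
grip_width: 0.638
```

send_rows(moves=[{"grip":40,"offset":[0.04,0.02,-0.35],"spin":0},{"grip":40,"offset":[0,0,-0.2],"spin":0},{"grip":40,"offset":[0,0,0],"spin":0},{"grip":40,"offset":[0,0,-0.06],"spin":0},{"grip":40,"offset":[0,0,0],"spin":0},{"grip":40,"offset":[0,0,0],"spin":0}])

```text
t: 21.38
ee_pos: [0.6206, 0.2361, 0.0079]
ee_rot: [3.141, -0.0, 1.575]
force: [0.0, -0.2, -1.5]
grip_width: 0.63
```

send_rows(moves=[{"grip":40,"offset":[0,0,-0.05],"spin":0},{"grip":40,"offset":[0,0,0],"spin":0},{"grip":40,"offset":[0,0,0],"spin":0}])

```text
t: 21.63
ee_pos: [0.6207, 0.2362, 0.0076]
ee_rot: [3.14, -0.001, 1.575]
force: [-7.3, -3.0, 17.0]
grip_width: 0.63
```

Contact confirmed; I'll release.

send_rows(moves=[{"grip":56,"offset":[0,0,0],"spin":0},{"grip":60,"offset":[0,0,0],"spin":0},{"grip":66,"offset":[0,0,0],"spin":0},{"grip":73,"offset":[0,0,0],"spin":0},{"grip":73,"offset":[0,0,0],"spin":0},{"grip":73,"offset":[0,0,0.3],"spin":0},{"grip":73,"offset":[0,0,0.7],"spin":0},{"grip":73,"offset":[0,0,0.9],"spin":0},{"grip":73,"offset":[0,0,0.9],"spin":0},{"grip":73,"offset":[0,0,0.9],"spin":0}])

```text
t: 22.47
ee_pos: [0.6202, 0.2359, 0.1189]
ee_rot: [3.141, -0.0, 1.575]
force: [-0.6, 0.5, 0.4]
grip_width: 0.856
```

Run:
```python
from h import *
print(arm.read_state()['ee_pos'])
p,d=optics.grab_frame("wrist"); cv2.imwrite("pics/w9.png",p)
```

```text
[0.62019465 0.23589436 0.11893116]
```

View pics/w9.png

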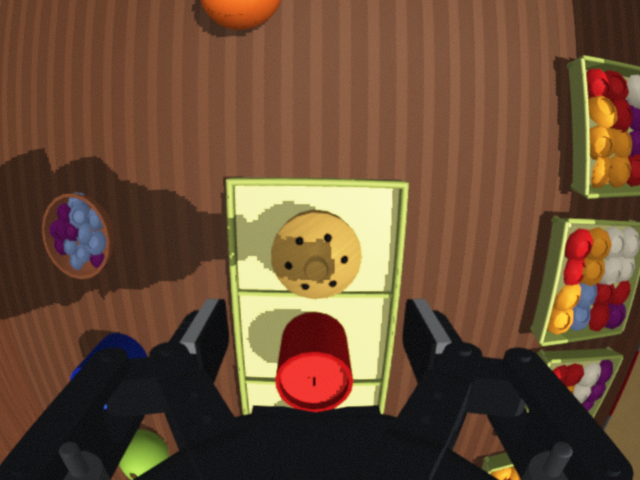

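The burner is upright in its compartment at (316,254). The tangerine is next.

send_rows(moves=[{"grip":85,"offset":[-0.25,0.9,0],"spin":0},{"grip":85,"offset":[-0.25,1,0],"spin":0},{"grip":85,"offset":[-0.25,1,0],"spin":0},{"grip":85,"offset":[-0.25,1,0],"spin":0},{"grip":85,"offset":[-0.25,1,0],"spin":0},{"grip":85,"offset":[-0.4,0.9,0],"spin":0},{"grip":85,"offset":[0,0,0],"spin":0},{"grip":85,"offset":[0,0,-0.4],"spin":0},{"grip":85,"offset":[0,0,-0.6],"spin":0},{"grip":85,"offset":[0,0,0],"spin":0}])

```text
t: 23.35
ee_pos: [0.5697, 0.4092, 0.0843]
ee_rot: [-3.139, 0.002, 1.575]
force: [-0.7, -0.5, -0.6]
grip_width: 0.994
```

Run:
```python
from h import *
print(arm.read_state()['ee_pos'])
p,d=optics.grab_frame("wrist"); cv2.imwrite("pics/w10.png",p)
```

```text
[0.569655   0.40918399 0.08426915]
```

View pics/w10.png

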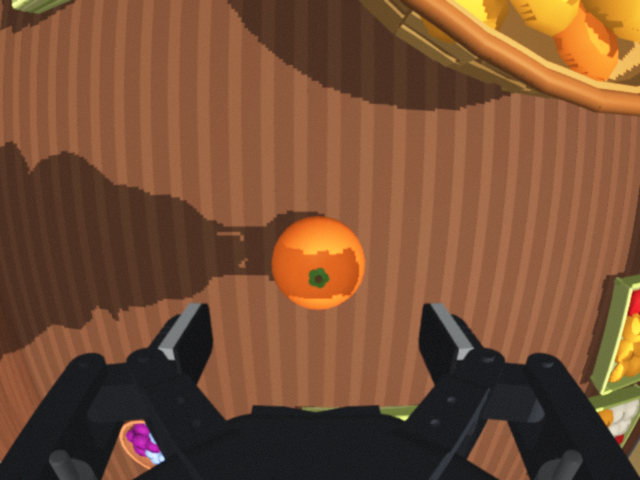

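The tangerine is centred at (318,263). I'll descend and grip.

send_rows(moves=[{"grip":85,"offset":[0.02,0,-0.6],"spin":0},{"grip":85,"offset":[0,0,-0.9],"spin":0},{"grip":85,"offset":[0,0,-0.8],"spin":0},{"grip":85,"offset":[0,0,-0.4],"spin":0},{"grip":85,"offset":[0,0,0],"spin":0},{"grip":85,"offset":[0,0,0],"spin":0}], force=30)

```text
t: 23.9
ee_pos: [0.5718, 0.41, 0.007]
ee_rot: [3.141, -0.0, 1.574]
force: [-0.3, 1.0, 0.2]
grip_width: 0.995
```

send_rows(moves=[{"grip":66,"offset":[-0.03,0,-0.2],"spin":0},{"grip":50,"offset":[0,0,0],"spin":0},{"grip":40,"offset":[0,0,0],"spin":0},{"grip":40,"offset":[0,0,0],"spin":0},{"grip":40,"offset":[0,0,0],"spin":0},{"grip":40,"offset":[0,0,0],"spin":0},{"grip":40,"offset":[0,0,0],"spin":0}])

```text
t: 24.48
ee_pos: [0.571, 0.4103, 0.0011]
ee_rot: [3.14, -0.001, 1.575]
force: [-1.4, -0.3, 6.2]
grip_width: 0.606
```

send_rows(moves=[{"grip":40,"offset":[0,0,0.4],"spin":0},{"grip":40,"offset":[0,0,0.8],"spin":0},{"grip":40,"offset":[0,0,0.9],"spin":0},{"grip":40,"offset":[0,0,0.9],"spin":0},{"grip":40,"offset":[0,0,0.9],"spin":0},{"grip":40,"offset":[0,-0.5,0.4],"spin":0},{"grip":40,"offset":[0,-0.8,0],"spin":0},{"grip":40,"offset":[0,-1,0],"spin":0},{"grip":40,"offset":[0,-1,0],"spin":0},{"grip":40,"offset":[0,-1,0],"spin":0}])

```text
t: 25.32
ee_pos: [0.5701, 0.279, 0.1293]
ee_rot: [-3.142, 0.0, 1.575]
force: [0.1, -0.6, -1.6]
grip_width: 0.607
```

send_rows(moves=[{"grip":40,"offset":[0.1,-1,0],"spin":0},{"grip":40,"offset":[0.1,-1,0],"spin":0},{"grip":40,"offset":[0.1,-1,0],"spin":0},{"grip":40,"offset":[0.1,-1,0],"spin":0},{"grip":40,"offset":[0.1,-1,0],"spin":0},{"grip":40,"offset":[0.1,-1,0],"spin":0},{"grip":40,"offset":[0.1,-1,0],"spin":0},{"grip":40,"offset":[0.1,-1,0],"spin":0},{"grip":40,"offset":[0.1,-1,0],"spin":0},{"grip":40,"offset":[0.1,-1,0],"spin":0}])

```text
t: 26.15
ee_pos: [0.5999, -0.0211, 0.1293]
ee_rot: [-3.142, 0.0, 1.574]
force: [1.7, -0.3, -0.7]
grip_width: 0.606
```

send_rows(moves=[{"grip":40,"offset":[0.1,-1,0],"spin":0},{"grip":40,"offset":[0,-1,0],"spin":0},{"grip":40,"offset":[0,-0.7,0],"spin":0},{"grip":40,"offset":[0,-0.4,-0.4],"spin":0},{"grip":40,"offset":[0,0,-0.9],"spin":0},{"grip":40,"offset":[0,0,-0.9],"spin":0},{"grip":40,"offset":[0,0,-0.7],"spin":0},{"grip":40,"offset":[0,0,-0.5],"spin":0},{"grip":40,"offset":[0,0,0],"spin":0},{"grip":40,"offset":[0,0,0],"spin":0}])

```text
t: 26.98
ee_pos: [0.6026, -0.1117, 0.0263]
ee_rot: [-3.14, -0.0, 1.575]
force: [0.0, 0.5, 0.3]
grip_width: 0.608
```

Run:
```python
from h import *
print(arm.read_state()['ee_pos'])
p,d=optics.grab_frame("wrist"); cv2.imwrite("pics/w11.png",p)
```

```text
[ 0.60261099 -0.11165014  0.02632035]
```

View pics/w11.png

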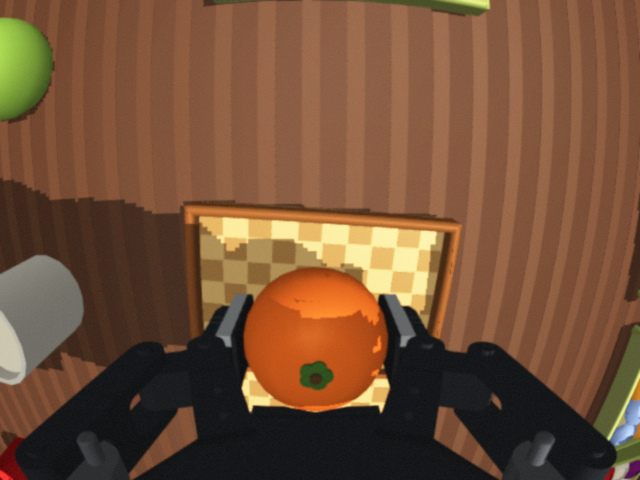

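The tangerine is held over the far bamboo compartment, with the rim at rows 205–350 clear of the fingers. I'll lower it now.

send_rows(moves=[{"grip":40,"offset":[0.02,-0.1,-0.4],"spin":0},{"grip":40,"offset":[0,0,-0.25],"spin":0},{"grip":40,"offset":[0,0,0],"spin":0},{"grip":40,"offset":[0,0,-0.06],"spin":0},{"grip":40,"offset":[0,0,0],"spin":0},{"grip":40,"offset":[0,0,0],"spin":0}])

```text
t: 27.53
ee_pos: [0.6043, -0.115, 0.0059]
ee_rot: [3.141, 0.0, 1.575]
force: [-0.5, -0.3, -1.0]
grip_width: 0.605
```

send_rows(moves=[{"grip":40,"offset":[-0.03,0,-0.06],"spin":0},{"grip":40,"offset":[0,0,0],"spin":0},{"grip":40,"offset":[0,0,0],"spin":0}])

```text
t: 27.78
ee_pos: [0.6041, -0.1151, 0.0051]
ee_rot: [3.139, 0.0, 1.575]
force: [-0.2, 0.4, 10.3]
grip_width: 0.605
```

send_rows(moves=[{"grip":54,"offset":[0,0,0],"spin":0},{"grip":58,"offset":[0,0,0],"spin":0},{"grip":66,"offset":[0,0,0],"spin":0},{"grip":72,"offset":[0,0,0],"spin":0},{"grip":72,"offset":[0,0,0],"spin":0},{"grip":72,"offset":[0,0,0.3],"spin":0},{"grip":72,"offset":[0,0,0.7],"spin":0},{"grip":72,"offset":[0,0,0.9],"spin":0},{"grip":72,"offset":[0,0,0.9],"spin":0},{"grip":72,"offset":[0,0,0.9],"spin":0}])

```text
t: 28.62
ee_pos: [0.6031, -0.115, 0.1168]
ee_rot: [3.141, 0.0, 1.575]
force: [0.3, 0.2, -0.0]
grip_width: 0.842
```

Run:
```python
from h import *
print(arm.read_state()['ee_pos'])
p,d=optics.grab_frame("wrist"); cv2.imwrite("pics/w12.png",p)
```

```text
[ 0.60307978 -0.11496768  0.11683055]
```

View pics/w12.png

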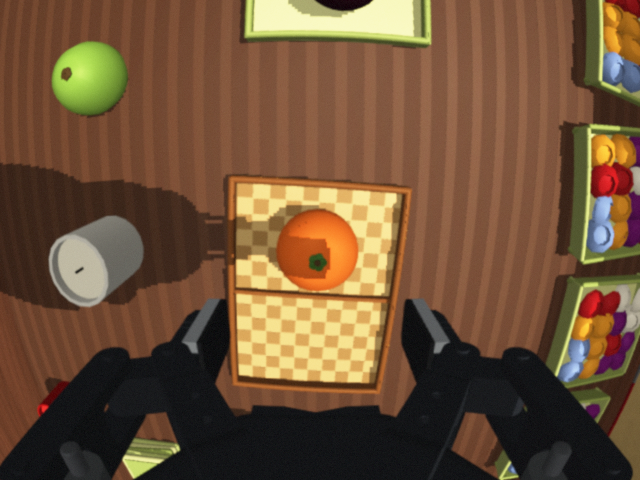

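The tangerine is well placed at (317,250). Next is the white candle nearest the base, now at (95,260).

send_rows(moves=[{"grip":85,"offset":[-0.9,-0.1,0],"spin":0},{"grip":85,"offset":[-1,-0.1,0],"spin":0},{"grip":85,"offset":[-1,0,0],"spin":0},{"grip":85,"offset":[-1,0,0],"spin":0},{"grip":85,"offset":[-0.9,0,0],"spin":0},{"grip":85,"offset":[-0.53,0,0],"spin":0},{"grip":85,"offset":[0,0,0],"spin":0},{"grip":85,"offset":[0,0,-0.5],"spin":0},{"grip":85,"offset":[0,0,-0.8],"spin":0},{"grip":85,"offset":[0,0,0],"spin":0}])

```text
t: 29.5
ee_pos: [0.4421, -0.1206, 0.0735]
ee_rot: [-3.139, -0.001, 1.575]
force: [-1.6, -0.8, -2.2]
grip_width: 0.994
```

Run:
```python
from h import *
print(arm.read_state()['ee_pos'])
p,d=optics.grab_frame("wrist"); cv2.imwrite("pics/w13.png",p)
```

```text
[ 0.44213025 -0.12061587  0.07347796]
```

View pics/w13.png

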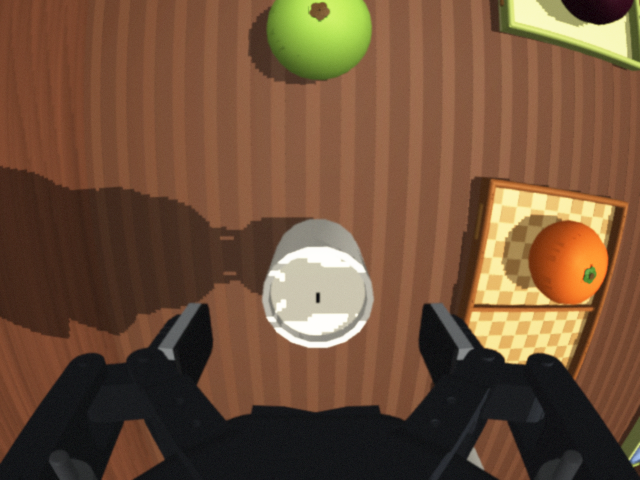

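The white candle is centred at (318,297).

send_rows(moves=[{"grip":85,"offset":[0.03,-0.02,-0.7],"spin":0},{"grip":85,"offset":[0,0,-0.8],"spin":0},{"grip":85,"offset":[0,0,-0.4],"spin":0},{"grip":60,"offset":[0,0,0],"spin":0},{"grip":45,"offset":[0,0,0],"spin":0},{"grip":40,"offset":[0,0,0],"spin":0},{"grip":40,"offset":[0,0,0],"spin":0},{"grip":40,"offset":[0,0,0],"spin":0},{"grip":40,"offset":[0,0,0],"spin":0},{"grip":40,"offset":[0,0,0],"spin":0}], force=40)

```text
t: 30.38
ee_pos: [0.4453, -0.1219, 0.0206]
ee_rot: [3.14, 0.001, 1.575]
force: [-2.2, 0.5, 5.0]
grip_width: 0.599
```

send_rows(moves=[{"grip":40,"offset":[0,0,0.4],"spin":0},{"grip":40,"offset":[0,0,0.8],"spin":0},{"grip":40,"offset":[0,0,0.9],"spin":0},{"grip":40,"offset":[0,0,0.7],"spin":0},{"grip":40,"offset":[0.5,-0.3,0.3],"spin":0},{"grip":40,"offset":[0.8,-0.5,0],"spin":0},{"grip":40,"offset":[0.9,-0.5,0],"spin":0},{"grip":40,"offset":[0.9,-0.5,0],"spin":0},{"grip":40,"offset":[0.9,-0.4,0],"spin":0},{"grip":40,"offset":[0.7,-0.3,0],"spin":0}])

```text
t: 31.22
ee_pos: [0.5874, -0.1978, 0.1134]
ee_rot: [3.14, 0.001, 1.574]
force: [0.2, -0.4, -1.4]
grip_width: 0.593
```

send_rows(moves=[{"grip":40,"offset":[0.35,0,0],"spin":0},{"grip":40,"offset":[0,0,-0.4],"spin":0},{"grip":40,"offset":[0,0,-0.8],"spin":0},{"grip":40,"offset":[0,0,-0.8],"spin":0},{"grip":40,"offset":[0,0,-0.4],"spin":0},{"grip":40,"offset":[0,0,0],"spin":0},{"grip":40,"offset":[0,0,0],"spin":0}])

```text
t: 31.8
ee_pos: [0.596, -0.1966, 0.0409]
ee_rot: [3.141, 0.0, 1.575]
force: [0.3, -0.0, -2.2]
grip_width: 0.596
```

Run:
```python
from h import *
print(arm.read_state()['ee_pos'])
p,d=optics.grab_frame("wrist"); cv2.imwrite("pics/w14.png",p)
```

```text
[ 0.59596066 -0.19664311  0.04093399]
```

View pics/w14.png

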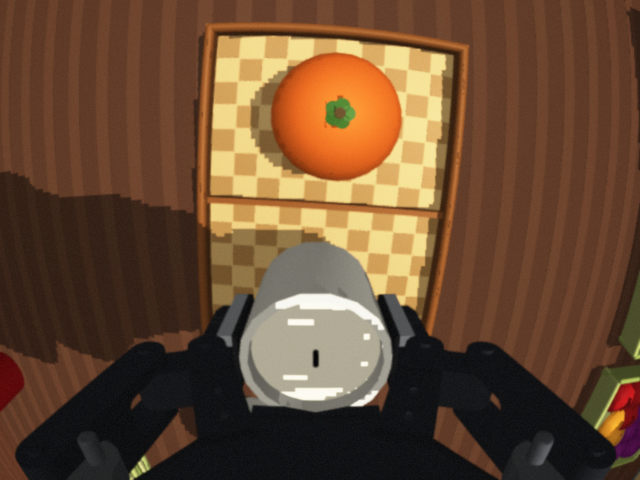

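The white candle is over the near bamboo compartment, with the tangerine centred in the far one. I'll lower it.

send_rows(moves=[{"grip":40,"offset":[0.05,-0.05,-0.3],"spin":0},{"grip":40,"offset":[0,0,-0.17],"spin":0},{"grip":40,"offset":[0,0,0],"spin":0},{"grip":40,"offset":[0,0,-0.05],"spin":0},{"grip":40,"offset":[0,0,0],"spin":0},{"grip":40,"offset":[0,0,0],"spin":0}])

```text
t: 32.35
ee_pos: [0.5974, -0.1981, 0.0247]
ee_rot: [3.141, 0.0, 1.575]
force: [-1.4, 0.5, 2.6]
grip_width: 0.598
```

send_rows(moves=[{"grip":54,"offset":[0,0,0],"spin":0},{"grip":58,"offset":[0,0,0],"spin":0},{"grip":66,"offset":[0,0,0],"spin":0},{"grip":72,"offset":[0,0,0],"spin":0},{"grip":72,"offset":[0,0,0],"spin":0},{"grip":72,"offset":[0,0,0.3],"spin":0},{"grip":72,"offset":[0,0,0.7],"spin":0},{"grip":72,"offset":[0,0,0.9],"spin":0},{"grip":72,"offset":[0,0,0.9],"spin":0},{"grip":72,"offset":[0,0,0.9],"spin":0}])

```text
t: 33.18
ee_pos: [0.5971, -0.198, 0.1373]
ee_rot: [3.141, 0.0, 1.575]
force: [0.1, 0.4, -0.2]
grip_width: 0.841
```

send_rows(moves=[{"grip":72,"offset":[-0.8,0,0.9],"spin":0},{"grip":72,"offset":[-0.9,0,0.9],"spin":0},{"grip":72,"offset":[-1,0,0.5],"spin":0},{"grip":72,"offset":[-1,0,0],"spin":0},{"grip":72,"offset":[-1,0,0],"spin":0},{"grip":72,"offset":[-1,0,0],"spin":0},{"grip":72,"offset":[-1,0,0],"spin":0},{"grip":72,"offset":[-0.8,0,0],"spin":0},{"grip":72,"offset":[0,0,0],"spin":0}])

```text
t: 33.93
ee_pos: [0.3689, -0.1978, 0.2053]
ee_rot: [-3.142, 0.0, 1.574]
force: [0.8, 0.4, 0.5]
grip_width: 0.842
```

Run:
```python
from h import *
for n in("top","scene"):
    p,D=optics.grab_frame(n); cv2.imwrite(f"pics/{n}9.png",p)
    P=cloud(n,D,D>0)
    from scipy.optimize import least_squares
    for k,c in dict(mang=(.6187,.07),red=(.6195,.153),burner=(.6202,.236),tang=(.6033,-.1152),white=(.5981,-.198),guava=(.443,.0098),blue=(.4448,.1234)).items():
        Q=P[(np.hypot(P[:,0]-c[0],P[:,1]-c[1])<.036)]; Q=Q[Q[:,2]>.017]
        zt=np.percentile(Q[:,2],99)
        if k in('red','white','blue'):
            q=Q[Q[:,2]>zt-.012]; (x,y),r=cv2.minEnclosingCircle((q[:,:2]*1000).astype(np.float32)); print(n,k,np.round([x-c[0]*1000,y-c[1]*1000,r,zt*1000],1))
        else:
            s=least_squares(lambda p:np.linalg.norm(Q-p[:3],axis=1)-p[3],[*c,.024,.026],loss='soft_l1',f_scale=.002).x
            print(n,k,np.round(1000*(s-[*c,0,0]),1),round(1000*zt,1))
```

```text
top mang [ 1.6  0.4 24.7 26.9] 54.9
top red [ 0.1  1.7 26.4 67.4]
top burner [ 0.6  0.8 30.  29.2] 69.4
top tang [ 1.1  1.1 24.4 27.2] 53.3
top white [-0.7  1.3 26.4 66.4]
top guava [ 0.3  0.8 28.1 25.5] 56.8
top blue [-0.4  0.9 26.1 63.2]
scene mang [ 1.4 -2.  26.2 26.5] 53.2
scene red [-1.  -1.3 27.  66.1]
scene burner [-0.3 -1.4 33.  27.6] 70.0
scene tang [ 0.6 -1.  25.5 27.1] 52.1
scene white [-0.  -0.7 26.6 65.9]
scene guava [-0.4 -1.1 27.2 26.8] 54.7
scene blue [-0.4 -1.8 27.3 62.6]
```

View pics/top9.png

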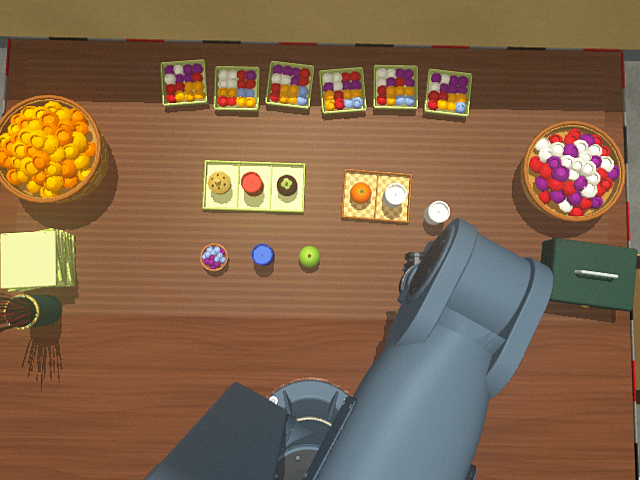

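View pics/scene9.png

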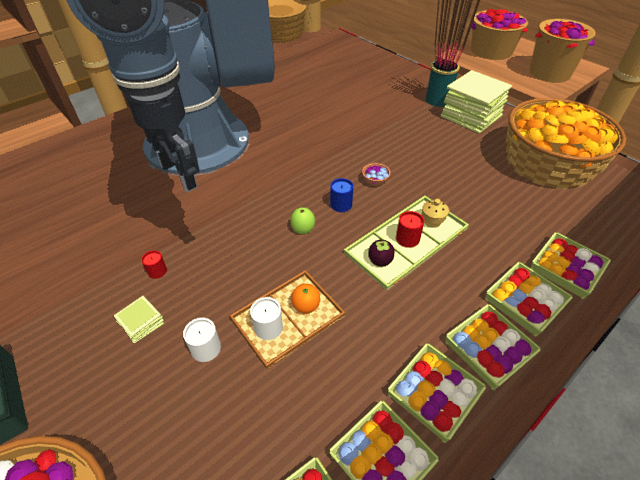

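Top view: burner (220,183), red candle (252,184) and mangosteen (287,185) are in the leaf tray, and tangerine (360,193) and white candle (394,196) are in the bamboo tray. All are within about 2 mm of centre and upright. The guava and blue candle have not moved.

```bash
python3 -c "
from workcell import arm
print(arm.finish_job())"
```

```text
the job is handed in; nothing more can be done
None
```

Both offering sets are made up and the job is handed in, at about 34 s of the 136 s allowed. I placed the things in the order you listed them:
- **Leaf tray:** the mangosteen, the large red candle and the burner, one to a compartment.
- **Bamboo tray:** the tangerine and the white candle that started nearest the base, one to a compartment.

I lowered each thing until it touched the tray floor before releasing it. The highest force I read during the job was about 18 N. The mangosteen took two grips, because the first one held it too high.

In the last check, the top and scene cameras put all five things within about 2 mm of their compartment centres. They stood upright at the expected heights. The guava and the blue candle were unmoved to within about 2 mm. The two cameras disagree by 1–3 mm in y, about what their calibration allows. No check failed, and the gripper was clear of everything at hand-in.

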